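Clamp the key, half-open the cutter shutter and hold it

TASK

On the key cutting machine, turn the vice's torque knob clockwise until it clicks past its detent, so the key blank is clamped. Then slide the sprung shutter half-way open, away from the knob, so that its trailing edge lies over the rib between the two pockets (vice showing, cutter wheel still covered; never open it so far that the cutter is bared), and finish while still holding it there against its spring. Leave the padlock, the jar and the screwdriver where they are.

Things in the scene. Friction and masses are not known exactly. Their poses are not given: they have to be found in the camera images.
- machine: Fixed key cutting machine: grey casing 260 (x) x 470 (y) mm, flat deck 110 mm up; origin under its centre, z up. Along its y on the deck: blue-grey motor hood (y -232 to -134, 163 mm up), black knob (y -65 to -50, x -50 to 50), shutter (y 70, shut) between 12 mm high rails at x -57 and 57. Under the shutter: vice with key (y 20 to 59), rib, cutter wheel (y 73 to 120).
- knob (a joint): Turn of the torque knob in rad, growing clockwise seen from above: starts at 0, stop at 1.2. Friction 0.03 N m; a sprung detent adds up to about 0.13 N m of resistance at 0.3 to 0.5 and turns the knob back if let go early; it is crossed at 0.75 and then snaps the knob on to the stop, where it stays. Above 1.1 it has clicked.
- knob_grip (a point): On the knob's axis, in its grip bar, 147 mm above the bench, 7 mm below the bar's top. The bar is 42 mm long (this frame's x), 14 mm thick (y), 32 mm high; below it a disc of radius 22 mm on a base of radius 34 mm, 6 mm above the deck. The frame turns with the knob; z up.
- shutter (a joint): Opening of the shutter in m: 0 shut, 0.100 fully open, 0.050 half travel. A spring pulls it shut: 2.5 N at 0, rising by 100 N/m to 7.5 N at half and 12.5 N fully open; friction 0.3 N. It slides back when let go.
- shutter_grip (a point): In the middle of the upright tab on the shutter, 142 mm above the bench. The shutter is an aluminium plate 104 (x) x 108 (y) x 5 mm, its top 117 mm above the bench; the tab in its centre is 36 mm wide (x), 14 mm thick (y) and rises to 152 mm above the bench. The shutter opens along this frame's +y (the machine's +y); z up.
- shutter_edge (a point): Middle of the shutter's trailing (-y) edge, at the plate's top; it uncovers the vice first. At half travel it lies over the rib.
- rib (a point): Top centre of the fixed rib between vice pocket and cutter pocket, 105 mm above the bench; the rib is 14 mm wide (y) and runs along x. Same axes as the machine.
- padlock: Brass padlock lying on the machine's deck beside the shutter, body 34 x 42 x 18 mm, steel shackle; origin under its body. Leave it alone.
- jar: Closed jar standing on the bench, 60 mm across, 85 mm high; origin under its centre. Leave it alone.
- screwdriver: Screwdriver lying on the bench, origin on its underside. Leave it alone.

How it is judged:
By the outcome, as a careful person would: the job done as asked, in the order asked, and still so for the second after the job is handed in, while the arm keeps its last pose, push and grip.
It also fails if it takes over 54 s, if anything falls off the work surface, if the arm or the gripper's body presses on something with over 40 N, if the wrist force passes 120 N, or if a joint passes its speed limit or range.

ROBOT

A 7-joint arm with a two-finger parallel gripper is mounted at the origin on the work surface. World frame = base frame: x ahead of the robot, y to its left, z up, the work surface at z = 0. Lengths are in mm, angles in rad, forces in N, time in s.
With the tool pointing down it reaches from about 400 to 850 mm from the base axis. Payload 10.4 kg.
Tool frame: the origin (TCP) lies midway between the tips of the shut fingers; the grasp point (between the pads) lies 19 mm behind it; y points along the fingers, z is the direction in which the jaws open and shut, and the axes are right-handed (so a half turn about y gives the same grasp; the last joint's range is limited). The gripper opens to 87 mm and grips with 3 to 60 N. Pads are 19 mm wide; open, the fingers measure 117 mm over their backs; the gripper's body (75 mm by 190 mm) begins 51 mm behind the grasp point.
Start: joints at [1.208, 0.332, -0.065, 1.46, 0.022, 1.35, -0.088], TCP at [208.334, -589.278, 222.576] pointing down, gripper open.
Joint ranges: [-2.6, 2.6], [-0.5, 2.12], [-1.47, 1.34], [0.16, 2.42], [-1.27, 4.41], [0.06, 2.06], [-2.6, 2.6]. Speed limits (rad/s): [2.22, 2.22, 2.79, 2.79, 3.14, 3.14, 3.14].

INTERFACE

Orientations are given as a 3x3 rotation matrix whose columns are the frame's x, y, z axes.
In Python, from bench import monitor, grab_frame, camera_model, r, outline_of, place_of gives the robot as it stands.
- The arm moves only by the shell command python3 -m inch 'ROWS'. ROWS is JSON, a list of rows, each a list of 5 numbers: the shift along the tool's x, y, z in m, then the turn about the tool's y in rad, then the closure, from -1 (fully open) to 1 (shut), so that 0 is half open. A call has 1 to 12 rows; each row shifts and turns the commanded pose from where the row before left it, along the tool's axes as they then stand; what a row does not reach is not made up. A row lasts 1/12 s, in which the tool goes at most 41.7 mm and 7.16 degrees, less where a joint would pass 70% of its speed; a pose out of reach is approached as far as the arm can. A call is refused whole if a number of a shift passes 0.0417 or a number of a turn 0.125, either way. A call with a gripper value outside its range is refused whole. The fingers move at their own pace and stop on an object; the grip force is fixed at half the most. Time passes only in rows, so rows that do not move let the fingers close. It gives the time, the measured TCP pose, the force and the opening at its end, in the units of the state.
- monitor.get_obs(): the state, without advancing time (a new reading comes with each control period).
- grab_frame(name): name is "scene" or "side" or "wrist"; returns the picture (400x640x3 uint8, red, green, blue); there is no depth.
- camera_model(name): a dict with "fx", "fy", "cx", "cy" (pixels), "dist_coeffs" ([k1, k2, p1, p2, k3] as OpenCV has them; the pictures are not rectified), "position" and "orientation" of the camera in the world; the wrist camera has in their place "hand_eye" (4x4, takes a point from camera to tool coordinates, whose origin is the TCP and whose axes are the tool frame's). Camera axes: x right, y down, z forward; pixel columns grow to the right and rows downward; lengths in mm; the calibration is good to about 2 mm. A picture is of the moment at which its call begins: read the wrist's pose just before it. camera_model takes no time and is no camera call.
- r.finish_job(): hands the job in, once; it reports no verdict.
Trained networks look in the newest picture that a camera, given by its name, has taken for a name from the list of things; names that differ only in an ending like _2 or _b are one class to them, and where a whole thing is asked for, a point or a joint stands for the part that bears it (a point fixed in the world has none). Each returns a list of dicts, best first, with "conf" (0 to 1); they miss things now and then, are a little off and sometimes report something else, mostly with a low value. They report only what shows in the picture. A call takes as long as a camera call.
- outline_of(camera, target): "pixels" (400x640 bool, what is visible of it) and "xy" ([column, row] in pixels, amid what is visible of it).
- place_of(camera, target): "xy" ([column, row] in pixels: a listed point, or the origin of a listed thing).
The state is a dict: "time_s": time; "qpos": joint angles; "joint_velocities": joint speeds; "effort": joint torques, N m; "tcp_pos": TCP position; "tcp_rot": TCP orientation; "wrist_force": force on the tool from outside, world axes, zero at the start; "wrist_torque": the same for the moment, N m; "gripper_width": finger opening in mm.
Only numpy, scipy, OpenCV 4.12 (cv2) and the standard library are available. Lean on these libraries where they do the work, as an engineer would, in place of code of your own. Each camera call takes 0.05 s, during which the arm holds its last target.

## Working session

There is one attempt and no reset: what is moved stays moved. The work goes in short steps, Python scripts to look and compute and a shell command to move; the robot and the scene stay as the last step left them, time stands still between calls to the robot, and variables do not carry over. Pictures are saved under pics/ and viewed, and the job is handed in when it is done.

```bash
ls; mkdir -p pics; python3 - <<'E'
from bench import monitor, grab_frame, camera_model, r, outline_of, place_of
import cv2, json
o=monitor.get_obs(); print(o)
for n in ("scene","side","wrist"):
    im=grab_frame(n); cv2.imwrite(f"pics/{n}0.png",im[:,:,::-1])
    print(n,camera_model(n))
    for t in ("machine","knob_grip","shutter_grip","shutter_edge","rib","padlock","jar","screwdriver"):
        print(t,[( [round(float(v),1) for v in d["xy"]],round(float(d["conf"]),2)) for d in place_of(n,t)][:3])
print(monitor.get_obs()["time_s"])
E
```

```text
pics
{'time_s': 0.0, 'qpos': array([ 1.20841263,  0.33290435, -0.06467902,  1.46094075,  0.02159264,
        1.34988243, -0.08851441]), 'joint_velocities': array([-0.00126792,  0.00093507,  0.00033426,  0.00223904,  0.00098206,
       -0.00059938, -0.00177698]), 'effort': array([ 3.11227759e-04, -6.23258829e+01,  2.48023414e-02, -3.89890087e+01,
       -6.13716734e-02,  3.98757763e-02,  7.75129047e-05]), 'tcp_pos': array([ 208.15957685, -588.91083871,  221.73386666]), 'tcp_rot': array([[-9.42831720e-01, -5.40773734e-04,  3.33268744e-01],
       [-3.33269176e-01,  1.33443663e-03, -9.42830778e-01],
       [ 6.51321014e-05, -9.99998963e-01, -1.43837240e-03]]), 'wrist_force': array([-0.39745793,  0.14281541, -0.82735   ]), 'wrist_torque': array([-0.00091926,  0.00658634,  0.00536179]), 'gripper_width': 87.08048737885444}
scene {'fx': 511.77880578730253, 'fy': 511.77880578730253, 'cx': 321.8617963156822, 'cy': 182.46282268203493, 'dist_coeffs': array([-0.11678965,  0.        ,  0.        ,  0.        ,  0.        ]), 'position': array([ 1308.94396136, -1180.52998776,  1170.28589434]), 'or
[... 1098 characters left out ...]
], 0.75)]
screwdriver [([421.4, 134.8], 0.57)]
wrist {'fx': 340.31398985508906, 'fy': 340.31398985508906, 'cx': 310.1351207616276, 'cy': 207.88850988792444, 'dist_coeffs': array([-0.05911786,  0.        ,  0.        ,  0.        ,  0.        ]), 'hand_eye': array([[-8.58475303e-04,  9.55608164e-01,  2.94639270e-01,
        -8.18855324e+01],
       [ 1.86127881e-04, -2.94639221e-01,  9.55608547e-01,
        -1.62206695e+02],
       [ 9.99999614e-01,  8.75206920e-04,  7.50751721e-05,
         2.17585620e-01],
       [ 0.00000000e+00,  0.00000000e+00,  0.00000000e+00,
         1.00000000e+00]])}
machine []
knob_grip []
shutter_grip []
shutter_edge []
rib []
padlock []
jar []
screwdriver []
1.35
```

View pics/scene0.png

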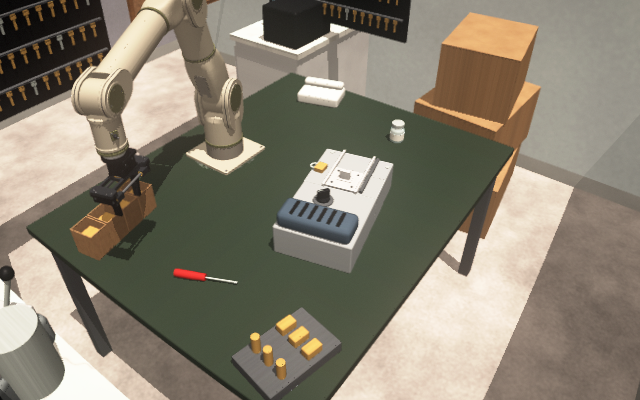

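View pics/side0.png

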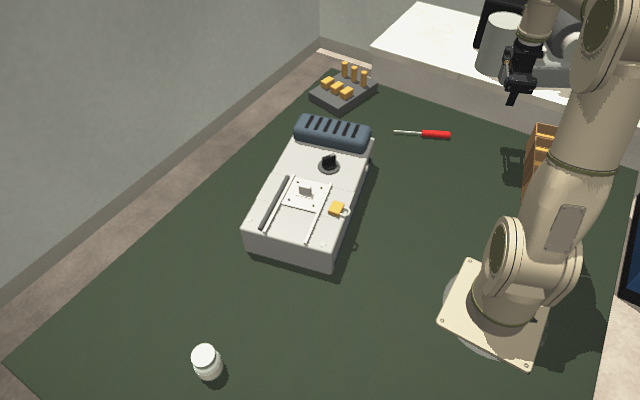

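```bash
cat > h.py <<'E'
import numpy as np, cv2
from bench import monitor, grab_frame, camera_model, r, outline_of, place_of
def pose(n,o=None):
    m=camera_model(n)
    if n!="wrist": return m,np.array(m["orientation"]),np.array(m["position"])
    o=o or monitor.get_obs(); H=np.array(m["hand_eye"]); R=np.array(o["tcp_rot"])
    return m,R@H[:3,:3],R@H[:3,3]+o["tcp_pos"]
def K(m): return np.array([[m["fx"],0,m["cx"]],[0,m["fy"],m["cy"]],[0,0,1]])
def ray(n,xy,o=None):
    m,R,p=pose(n,o)
    u=cv2.undistortPoints(np.array([[xy]],float),K(m),np.array(m["dist_coeffs"]))[0,0]
    d=R@np.array([u[0],u[1],1]); return p,d/np.linalg.norm(d)
def atz(n,xy,z,o=None):
    p,d=ray(n,xy,o); return p+d*(z-p[2])/d[2]
def tri(rs):
    A=sum(np.eye(3)-np.outer(d,d) for p,d in rs); b=sum((np.eye(3)-np.outer(d,d))@p for p,d in rs)
    x=np.linalg.solve(A,b); return x,[np.linalg.norm((np.eye(3)-np.outer(d,d))@(x-p)) for p,d in rs]
def proj(n,X,o=None):
    m,R,p=pose(n,o)
    return cv2.projectPoints((R.T@(np.atleast_2d(X)-p).T).T.copy(),np.zeros(3),np.zeros(3),K(m),np.array(m["dist_coeffs"]))[0][:,0]
E
python3 - <<'E'
from h import *
np.set_printoptions(precision=1,suppress=True)
P={"machine":((337.1,216.3),(314,199.7),0),"knob":((325.1,188.5),(327.7,157.4),147),"sg":((344.7,172.7),(304.6,186.8),142),"edge":((339,186.3),(309.9,178.7),117),"rib":((340.6,178.6),(305.6,194.6),105),"padlock":((319.4,172),(336.6,207.4),110),"jar":((397.9,140),(208.7,368.1),0),"scr":((207.9,281.9),(421.4,134.8),0)}
for k,(a,b,z) in P.items(): print(k,*tri([ray("scene",a),ray("side",b)]),atz("scene",a,z),atz("side",b,z))
E
```

```text
machine [592.7 -64.1   7. ] [np.float64(1.407422408265497), np.float64(1.407422408265547)] [589.6 -56.5   0. ] [595.  -69.9   0. ]
knob [ 576.1 -116.9  154.5] [np.float64(1.7553194788683735), np.float64(1.7553194788681703)] [ 572.2 -108.1  147. ] [ 578.9 -124.7  147. ]
sg [573.    6.4 142.9] [np.float64(0.21281608009769146), np.float64(0.21281608009753858)] [572.2   7.3 142. ] [573.7   5.8 142. ]
edge [587.  -44.3 122.8] [np.float64(2.1769618363419734), np.float64(2.1769618363418397)] [581.2 -39.3 117. ] [592.1 -47.7 117. ]
rib [564.6   5.7 114.5] [np.float64(5.767940411675585), np.float64(5.767940411675458)] [553.2  12.9 105. ] [574.5   1.9 105. ]
padlock [473.8  -2.3 107.6] [np.float64(0.08276129331016603), np.float64(0.08276129331013468)] [475.8  -4.9 110. ] [472.8  -0.7 110. ]
jar [521.6 499.9  -0.6] [np.float64(2.0419554762223617), np.float64(2.0419554762222893)] [523.3 500.8   0. ] [519.5 498.9   0. ]
scr [ 438.2 -536.1   -1.5] [np.float64(5.188994171826297), np.float64(5.188994171826303)] [ 444.7 -535.3    0. ] [ 434.1 -538.9    0. ]
```

The scene shows the machine at about (591, -63), with its +y roughly along world +y. The knob is near pixel (325,190) and the shutter tab near (345,173). I'll move the wrist camera over the machine.

```bash
python3 -m inch '[[-0.015,-0.012,-0.011,0,-1],[-0.03,-0.012,-0.022,0,-1],[-0.03,-0.006,-0.022,0,-1],[-0.03,0,-0.022,0,-1],[-0.03,0,-0.022,0,-1],[-0.03,0,-0.022,0,-1],[-0.03,0,-0.022,0,-1],[-0.03,0,-0.022,0,-1],[-0.03,0,-0.022,0,-1],[-0.03,0,-0.022,0,-1],[-0.03,0,-0.022,0,-1],[-0.03,0,-0.022,0,-1]]'
```

```text
time_s: 2.35
tcp_pos: [450.0, -234.1, 252.9]
tcp_rot: [[-0.943, 0.001, 0.333], [-0.333, -0.001, -0.943], [-0.0, -1.0, 0.001]]
wrist_force: [0.6, -1.1, 0.2]
gripper_width: 86.8
```

```bash
python3 -m inch '[[-0.03,0,-0.021,0,-1],[-0.03,0,-0.021,0,-1],[-0.03,0,-0.021,0,-1],[-0.03,0,-0.021,0,-1],[-0.03,0,-0.021,0,-1],[-0.026,0,-0.018,0,-1],[0,0,0,0.114,-1],[0,0,0,0.114,-1],[0,0,0,0.113,-1],[0,0,0,0,-1],[0,0,0,0,-1]]'
python3 - <<'E'
from h import *
np.set_printoptions(precision=1,suppress=True)
o=monitor.get_obs(); im=grab_frame("wrist"); cv2.imwrite("pics/w1.png",im[:,:,::-1])
print(o["tcp_pos"],o["qpos"])
Z={"machine":0,"knob_grip":147,"shutter_grip":142,"shutter_edge":117,"rib":105,"padlock":110}
for t,z in Z.items():
    for d in place_of("wrist",t)[:2]: print(t,d["xy"],round(d["conf"],2),atz("wrist",d["xy"],z,o))
for t in ("knob","shutter"):
    for d in outline_of("wrist",t)[:2]:
        cs,_=cv2.findContours(d["pixels"].astype("uint8"),cv2.RETR_EXTERNAL,cv2.CHAIN_APPROX_NONE)
        c=max(cs,key=cv2.contourArea); print(t,d["conf"],cv2.minAreaRect(c),cv2.boundingRect(c))
E
```

```text
time_s: 3.27
tcp_pos: [574.2, -61.2, 252.6]
tcp_rot: [[-1.0, 0.0, 0.002], [-0.002, -0.0, -1.0], [-0.0, -1.0, 0.0]]
wrist_force: [-1.0, 0.2, 0.1]
gripper_width: 87.0
[574.2 -61.2 252.6] [ 0.4  0.3 -0.5  1.5  0.1  1.4 -1.6]
machine [310.7, 159.2] 0.98 [590.6 -61.8   0. ]
knob_grip [390.6, 205.7] 0.65 [ 575.7 -127.5  147. ]
shutter_grip [230.3, 210.7] 0.68 [569.3   6.2 142. ]
shutter_grip [292.3, 187.9] 0.3 [589.2 -46.4 142. ]
shutter_edge [293.8, 188.6] 0.97 [582.4 -46.5 117. ]
shutter_edge [389.2, 203.9] 0.59 [ 568.4 -133.6  117. ]
rib [242.6, 196.2] 0.92 [572.    2.6 105. ]
padlock [241.8, 298.5] 0.82 [464.4   8.7 110. ]
knob 0.87 ((386.9594421386719, 197.2432403564453), (57.21084976196289, 48.16890335083008), 9.462323188781738) (359, 172, 55, 53)
shutter 0.84 ((233.8235626220703, 196.7941131591797), (111.5663833618164, 121.51034545898438), 75.96376037597656) (163, 130, 143, 128)
```

View pics/w1.png

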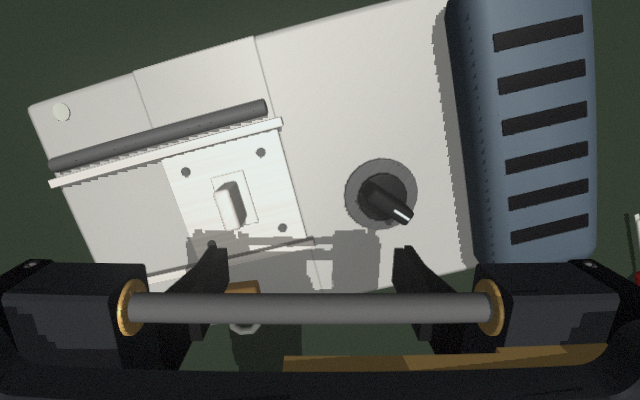

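```bash
python3 - <<'E'
from h import *
im=cv2.imread("pics/w1.png")[150:245,330:450]
im=cv2.resize(im,None,fx=6,fy=6,interpolation=cv2.INTER_CUBIC)
im=(255*(im/255.)**0.5).astype("uint8"); cv2.imwrite("pics/w1k.png",im)
E
```

```text
(no output)
```

View pics/w1k.png

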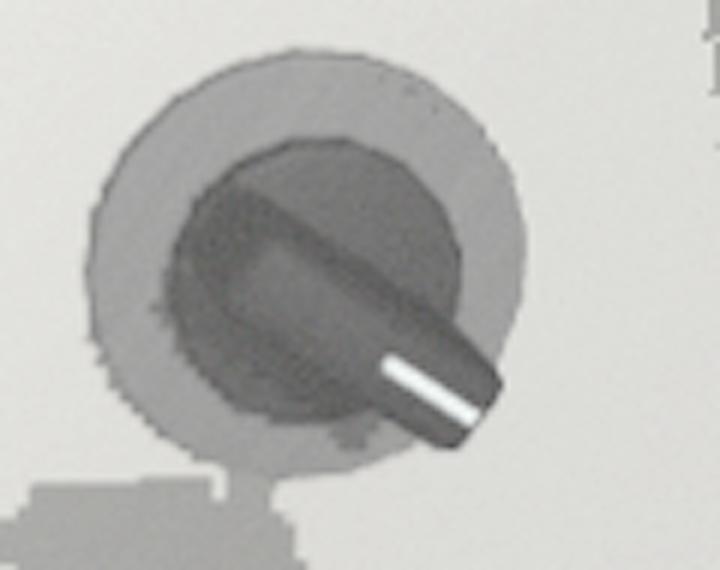

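```bash
python3 - <<'E'
from h import *
np.set_printoptions(precision=1,suppress=True)
def ln(a,b,z):
    A,B=atz("wrist",a,z),atz("wrist",b,z); d=B-A; print(A,B,np.linalg.norm(d),np.degrees(np.arctan2(d[1],d[0])))
print("mark");ln((394.2,210.3),(409.7,220),154)
print("base",atz("wrist",(381,193.8),116),"disc",atz("wrist",(382.5,196.5),122))
print("rail");ln((282,120),(50,182),122)
print("deck edge");ln((255,37),(134,72),110)
ln((390,2),(134,72),110)
print("seam");ln((257,37),(282,120),110)
E
```

```text
mark
[ 573.7 -129.   154. ] [ 565.4 -142.3  154. ] 15.712897901751274 -121.85157601616427
base [ 577.4 -125.6  116. ] disc [ 576.5 -125.8  122. ]
rail
[642.8 -37.6 122. ] [590.5 176.4 122. ] 220.3165854448481 103.73312671533937
deck edge
[709.4 -15.7 110. ] [683.7  89.4 110. ] 108.24787008327843 103.7716283541407
[ 736.2 -125.7  110. ] [683.7  89.4 110. ] 221.37193922834783 103.72241267047504
seam
[709.4 -17.4 110. ] [642.3 -36.6 110. ] 69.82286739649734 -163.99580630241223
```

The wrist picture gives a machine yaw of about 13.7°. The knob axis is near (576.7, -126) and the bar lies at about 57° in the world frame; the white mark runs from (394,210) to (410,220). I'll go above the knob with the jaws across the bar.

```bash
python3 -m inch '[[-0.001,0,0.032,0,-1],[-0.001,0,0.033,0,-1],[0,0.004,0,-0.124,-1],[0,0.004,0,-0.124,-1],[0,0.004,0,-0.124,-1],[0,0.004,0,-0.124,-1],[0,0.004,0,-0.124,-1],[0,0.004,0,-0.124,-1],[0,0.004,0,-0.124,-1],[0,0.004,0,-0.124,-1],[0,0,0,0,-1],[0,0,0,0,-1]]'
python3 - <<'E'
from h import *
np.set_printoptions(precision=2,suppress=True)
o=monitor.get_obs(); im=grab_frame("wrist"); cv2.imwrite("pics/w2.png",im[:,:,::-1])
print(o["tcp_pos"],o["qpos"])
Z={"machine":0,"knob_grip":147,"shutter_grip":142,"shutter_edge":117,"padlock":110}
for t,z in Z.items():
    for d in place_of("wrist",t)[:1]: print(t,d["xy"],round(d["conf"],2),atz("wrist",d["xy"],z,o))
E
```

```text
time_s: 4.72
tcp_pos: [576.0, -126.3, 220.5]
tcp_rot: [[-0.551, -0.0, 0.834], [-0.834, 0.0, -0.551], [0.0, -1.0, -0.0]]
wrist_force: [-0.1, 0.3, 0.2]
gripper_width: 87.1
[ 576.04 -126.27  220.49] [ 0.62  0.31 -0.59  1.54  0.18  1.35 -0.57]
machine [289.9, 121.1] 0.55 [592.73 -61.65   0.  ]
knob_grip [306.7, 220.2] 0.59 [ 574.17 -125.6   147.  ]
shutter_grip [193.7, 63.3] 0.71 [571.37   6.28 142.  ]
shutter_edge [262.4, 116.4] 0.67 [586.12 -46.28 117.  ]
padlock [103.2, 142.0] 0.88 [465.86  10.44 110.  ]
```

View pics/w2.png

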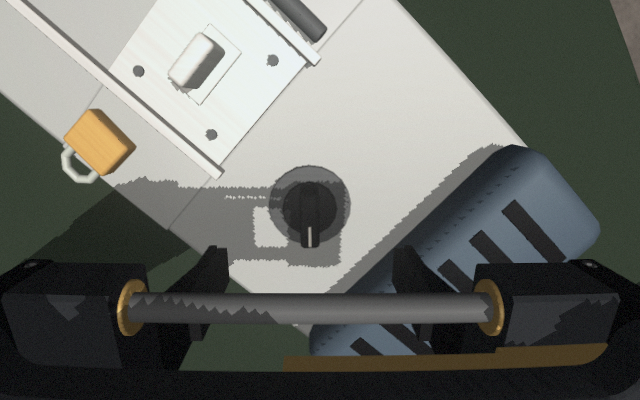

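The bar now shows vertical at column 310 between the fingers, so it is centred and aligned. I'll descend and grip.

```bash
python3 -m inch '[[0,0.025,0,0,-1],[0,0.03,0,0,-1],[0,0.025,0,0,-1],[0,0.0125,0,0,-1],[0,0,0,0,0],[0,0,0,0,1],[0,0,0,0,1],[0,0,0,0,1],[0,0,0,0,1],[0,0,0,0,1]]'
```

```text
time_s: 5.85
tcp_pos: [576.6, -126.2, 129.0]
tcp_rot: [[-0.548, 0.001, 0.836], [-0.836, -0.001, -0.548], [-0.0, -1.0, 0.001]]
wrist_force: [0.6, -0.4, -0.3]
gripper_width: 54.5
```

```bash
python3 -m inch '[[0,0,0,0,1],[0,0,0,0,1],[0,0,0,0,1],[0,0,0,0,1],[0,0,0,0,1],[0,0,0,0,1],[0,0,0,0,1],[0,0,0,0,1],[0,0,0,0,1],[0,0,0,0,1]]'
```

```text
time_s: 6.68
tcp_pos: [575.6, -125.7, 128.0]
tcp_rot: [[-0.548, -0.001, 0.837], [-0.837, 0.0, -0.548], [0.0, -1.0, -0.001]]
wrist_force: [-4.9, 2.3, 3.4]
gripper_width: 13.8
```

```bash
python3 -m inch '[[0,0,0,0.1,1],[0,0,0,0.1,1],[0,0,0,0.1,1],[0,0,0,0.1,1],[0,0,0,0.1,1],[0,0,0,0.1,1],[0,0,0,0.1,1],[0,0,0,0.1,1],[0,0,0,0.1,1],[0,0,0,0.1,1],[0,0,0,0.1,1],[0,0,0,0.08,1]]'
python3 -c "
from h import *
o=monitor.get_obs();print(o['wrist_torque'],o['qpos'])"
```

```text
time_s: 7.68
tcp_pos: [575.7, -125.8, 128.0]
tcp_rot: [[-0.981, -0.001, -0.193], [0.193, 0.0, -0.981], [0.001, -1.0, 0.0]]
wrist_force: [-6.0, 2.1, 3.2]
gripper_width: 13.7
[ 0.36206063  1.14542399 -0.08699482] [ 0.45981451  0.3530234  -0.39249782  1.65831399  0.14461743  1.16010093
 -1.73389315]
```

```bash
python3 -m inch '[[0,0,0,0.03,1],[0,0,0,0,1],[0,0,0,0,1]]'
python3 -c "
from h import *
o=monitor.get_obs();print(o['wrist_torque'],np.degrees(np.arctan2(o['tcp_rot'][1,2],o['tcp_rot'][0,2])))"
```

```text
time_s: 7.93
tcp_pos: [575.7, -125.8, 128.0]
tcp_rot: [[-0.976, -0.001, -0.216], [0.216, -0.0, -0.976], [0.001, -1.0, 0.0]]
wrist_force: [-6.0, 1.1, 4.0]
gripper_width: 13.8
[0.32829003 1.13601289 0.57078711] -102.49398698352842
```

```bash
python3 -m inch '[[0,0,0,0,0],[0,0,0,0,-1],[0,0,0,0,-1],[0,0,0,0,-1],[0,0,0,0,-1],[0,0,0,0,-1],[0,-0.02,0,0,-1],[0,-0.035,0,0,-1],[0,-0.035,0,0,-1],[0,0,0,0,-1]]'
python3 - <<'E'
from h import *
np.set_printoptions(precision=2,suppress=True)
o=monitor.get_obs(); im=grab_frame("wrist"); cv2.imwrite("pics/w3.png",im[:,:,::-1])
print(o["tcp_pos"],o["qpos"])
Z={"knob_grip":147,"shutter_grip":142,"shutter_edge":117,"padlock":110}
for t,z in Z.items():
    for d in place_of("wrist",t)[:1]: print(t,d["xy"],round(d["conf"],2),atz("wrist",d["xy"],z,o))
E
```

```text
time_s: 8.77
tcp_pos: [579.1, -126.4, 225.3]
tcp_rot: [[-0.976, 0.01, -0.218], [0.218, -0.002, -0.976], [-0.01, -1.0, -0.0]]
wrist_force: [0.7, -0.0, 1.5]
gripper_width: 72.6
[ 579.1  -126.38  225.34] [ 0.46  0.28 -0.4   1.54  0.11  1.33 -1.73]
shutter_grip [150.0, 262.2] 0.89 [569.34   8.08 142.  ]
shutter_edge [214.9, 222.9] 0.73 [583.22 -44.51 117.  ]
padlock [202.2, 340.6] 0.63 [466.83   7.31 110.  ]
```

View pics/w3.png

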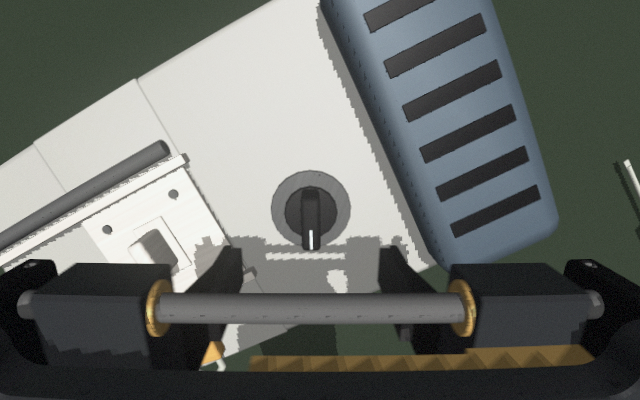

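The bar is in line with the turned tool (vertical at column 311), so the knob has turned about 69°, or 1.21 rad, and is at its stop. Next is the shutter tab, at about (571, 7).

```bash
python3 -m inch '[[0,0,0,-0.115,-1],[0,0,0,-0.115,-1],[0,0,0,-0.115,-1],[0,0,0,-0.113,-1],[-0.006,0.007,-0.033,0,-1],[-0.006,0.007,-0.033,0,-1],[-0.006,0.007,-0.033,0,-1],[-0.006,0.007,-0.032,0,-1],[0,0,0,0,-1],[0,0,0,0,-1]]'
python3 - <<'E'
from h import *
np.set_printoptions(precision=2,suppress=True)
o=monitor.get_obs(); im=grab_frame("wrist"); cv2.imwrite("pics/w4.png",im[:,:,::-1])
print(o["tcp_pos"],o["qpos"])
Z={"knob_grip":147,"shutter_grip":142,"shutter_edge":117,"padlock":110}
for t,z in Z.items():
    for d in place_of("wrist",t)[:1]: print(t,d["xy"],round(d["conf"],2),atz("wrist",d["xy"],z,o))
E
```

```text
time_s: 9.85
tcp_pos: [567.5, 9.1, 188.6]
tcp_rot: [[-0.971, -0.002, 0.241], [-0.241, 0.001, -0.971], [0.002, -1.0, -0.001]]
wrist_force: [0.5, -1.1, 0.6]
gripper_width: 86.8
[567.51   9.12 188.64] [ 0.35  0.27 -0.53  1.64  0.14  1.27 -1.53]
knob_grip [506.3, 270.0] 0.78 [ 575.29 -126.57  147.  ]
shutter_grip [314.1, 227.3] 0.55 [572.17   7.47 142.  ]
shutter_edge [392.0, 217.8] 0.89 [583.97 -48.29 117.  ]
padlock [283.9, 327.6] 0.62 [467.41   6.8  110.  ]
```

View pics/w4.png

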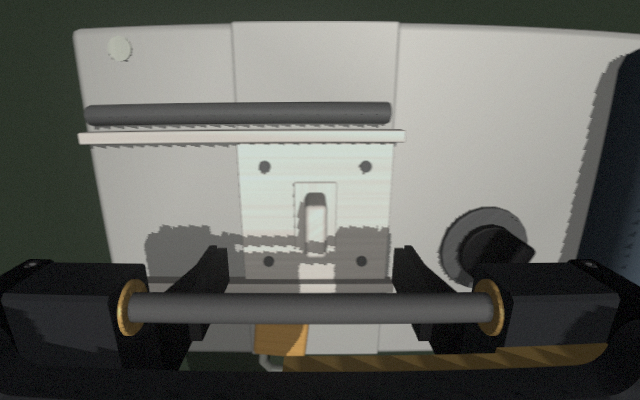

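The tab is centred at (315,225) and almost in line with the jaws. I'll correct by about -4 mm in x and +2.5 mm in z, then descend and grip.

```bash
python3 -m inch '[[-0.004,0.02,0.0025,0,-1],[0,0.0245,0,0,-1],[0,0.02,0,0,-1],[0,0,0,0,0],[0,0,0,0,0.5],[0,0,0,0,1],[0,0,0,0,1],[0,0,0,0,1],[0,0,0,0,1],[0,0,0,0,1],[0,0,0,0,1],[0,0,0,0,1]]'
python3 -m inch '[[0,0,0,0,1],[0,0,0,0,1],[0,0,0,0,1],[0,0,0,0,1],[0,0,0,0,1],[0,0,0,0,1]]'
```

```text
time_s: 11.1
tcp_pos: [573.0, 5.3, 125.7]
tcp_rot: [[-0.972, 0.0, 0.237], [-0.237, -0.0, -0.972], [-0.0, -1.0, 0.0]]
wrist_force: [-0.9, -0.4, -1.2]
gripper_width: 34.9
time_s: 11.6
tcp_pos: [572.4, 7.6, 125.5]
tcp_rot: [[-0.971, -0.001, 0.239], [-0.239, 0.002, -0.971], [0.0, -1.0, -0.002]]
wrist_force: [-2.6, 7.2, 1.4]
gripper_width: 13.8
```

Gripped at 13.8 mm with the shutter shut. I'll open it gently, a little short at first.

```bash
python3 -m inch '[[0,0,-0.005,0,1],[0,0,-0.005,0,1],[0,0,-0.006,0,1],[0,0,-0.006,0,1],[0,0,-0.006,0,1],[0,0,-0.006,0,1],[0,0,-0.006,0,1],[0,0,-0.005,0,1],[0,0,-0.003,0,1],[0,0,0,0,1],[0,0,0,0,1]]'
python3 - <<'E'
from h import *
np.set_printoptions(precision=2,suppress=True)
o=monitor.get_obs(); im=grab_frame("wrist"); cv2.imwrite("pics/w5.png",im[:,:,::-1])
for n in ("scene","side"): cv2.imwrite(f"pics/{n}5.png",grab_frame(n)[:,:,::-1])
o2=monitor.get_obs()
for q in (o,o2): 
  d=q["tcp_pos"]-np.array([572.2,7.0,125.6]); print(q["tcp_pos"],q["wrist_force"],"along y",d@[-.2373,.9714,0],"x",d@[.9714,.2373,0])
Z={"knob_grip":147,"shutter_grip":142,"shutter_edge":117,"padlock":110,"rib":105}
for t,z in Z.items():
  for n in ("wrist","scene","side"):
    for d in place_of(n,t)[:1]: print(t,n,d["xy"],round(d["conf"],2),atz(n,d["xy"],z,o))
E
```

```text
time_s: 12.52
tcp_pos: [561.4, 51.3, 125.5]
tcp_rot: [[-0.972, -0.0, 0.236], [-0.236, -0.002, -0.972], [0.001, -1.0, 0.002]]
wrist_force: [0.5, -6.1, 1.1]
gripper_width: 13.8
[561.44  51.33 125.51] [ 0.5  -6.07  1.09] along y 45.6200769479894 x 0.06418959453683765
[561.5   51.1  125.51] [-0.06 -6.59  0.15] along y 45.3771935296695 x 0.06817538414449474
knob_grip scene [324.6, 186.9] 0.67 [ 566.06 -102.2   147.  ]
knob_grip side [327.4, 156.4] 0.69 [ 581.89 -127.89  147.  ]
shutter_grip wrist [309.8, 284.2] 0.57 [559.9   50.96 142.  ]
shutter_grip scene [348.3, 165.3] 0.98 [558.42  50.64 142.  ]
shutter_grip side [299.3, 200.2] 0.65 [558.3   54.44 142.  ]
shutter_edge scene [346.2, 181.3] 0.58 [585.5   -1.87 117.  ]
shutter_edge side [302.8, 190.3] 0.79 [584.08   1.13 117.  ]
padlock scene [319.4, 172.8] 0.72 [478.51  -8.77 110.  ]
padlock side [339.4, 210.7] 0.59 [460.15   5.39 110.  ]
rib wrist [394.0, 252.8] 0.83 [571.11   2.65 105.  ]
rib scene [344.2, 179.6] 0.84 [566.39  15.53 105.  ]
rib side [306.8, 191.2] 0.94 [578.85 -10.85 105.  ]
```

View pics/w5.png

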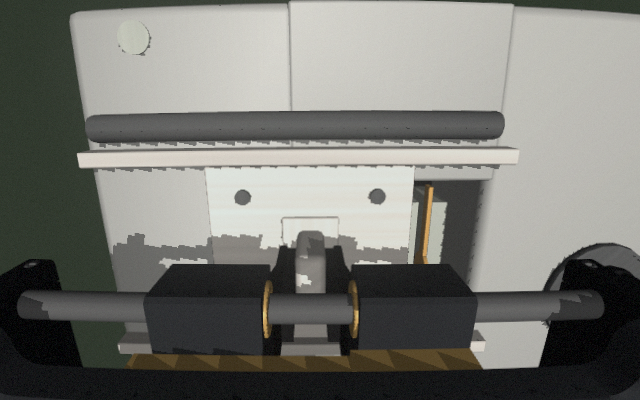

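```bash
python3 - <<'E'
import cv2
cv2.imwrite("pics/s5c.png",cv2.resize(cv2.imread("pics/scene5.png")[120:270,250:420],None,fx=4,fy=4,interpolation=cv2.INTER_CUBIC))
cv2.imwrite("pics/d5c.png",cv2.resize(cv2.imread("pics/side5.png")[110:270,230:400],None,fx=3.7,fy=3.7,interpolation=cv2.INTER_CUBIC))
E
```

```text
(no output)
```

View pics/s5c.png

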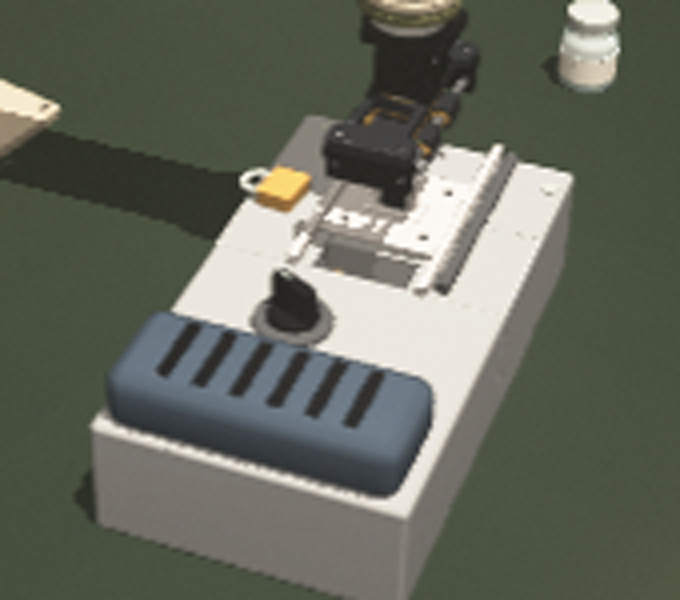

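View pics/d5c.png

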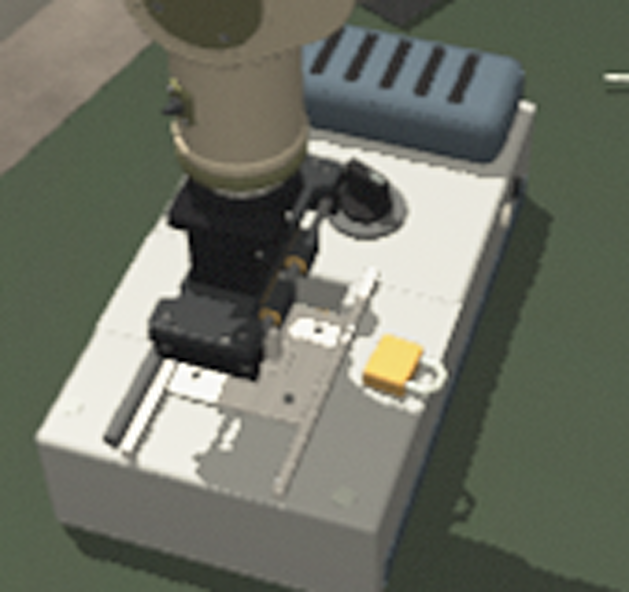

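The wrist picture shows the plate edge at column 414 with the vice and key bared and the cutter covered. I'll measure the travel against the shut picture w4, then correct.

```bash
python3 - <<'E'
import cv2
a=cv2.imread("pics/w4.png");b=cv2.imread("pics/w5.png")
cv2.imwrite("pics/w4c.png",cv2.resize(a[110:240,340:440],None,fx=4.5,fy=4.5,interpolation=cv2.INTER_CUBIC))
cv2.imwrite("pics/w5c.png",cv2.resize(b[130:270,380:530],None,fx=4,fy=4,interpolation=cv2.INTER_CUBIC))
E
```

```text
(no output)
```

View pics/w4c.png

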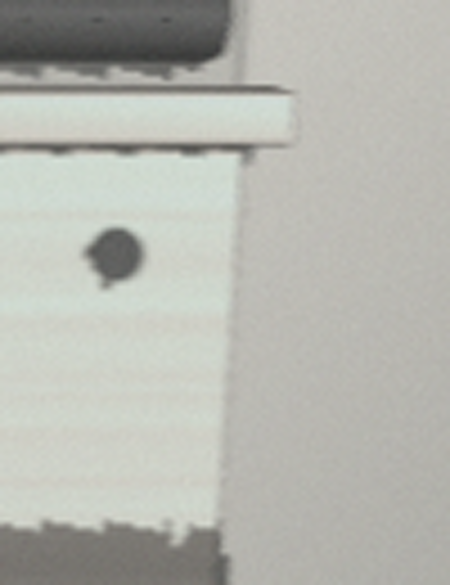

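View pics/w5c.png

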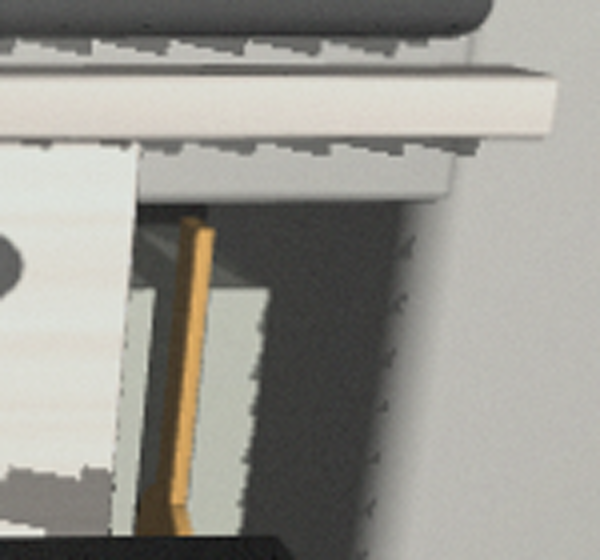

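```bash
python3 - <<'E'
from h import *
np.set_printoptions(precision=2,suppress=True)
y=np.array([-.2373,.9714,0])
o5=monitor.get_obs(); o4=dict(o5); o4["tcp_pos"]=np.array([567.5,9.1,188.6])
o4["tcp_rot"]=np.array([[-.9708,0,.2400],[-.2400,0,-.9708],[0,-1,0]])
for nm,o,e1,e2,rl in (("w4",o4,(393.3,150),(388.9,212.2),(405.1,135.6)),("w5",o5,(414.5,172.5),(410.5,230),(518.7,155.8))):
    a,b,c=atz("wrist",e1,117,o),atz("wrist",e2,117,o),atz("wrist",rl,122,o)
    print(nm,a,b,c,"edge-rail",(a-c)@y,(b-c)@y, "abs",a@y,b@y)
print(o5["tcp_pos"],np.array([572.2,7,0])@y,o5["tcp_pos"]@y)
E
```

```text
w4 [631.19 -34.11 117.  ] [587.63 -44.85 117.  ] [642.59 -37.51 122.  ] edge-rail 6.009094666746907 5.912384044790214 abs -182.91311904944195 -183.00982967139865
w5 [621.02  10.35 117.  ] [590.64   2.28 117.  ] [642.46 -36.49 122.  ] edge-rail 50.59355709506078 49.95903209549517 abs -137.31244507292377 -137.94697007248936
[561.51  51.05 125.49] -128.98326 -83.65501048329303
```

All three measures put the travel at about 45 mm (44.3, 45.3 and 45.3). I'll open it another 5 mm.

```bash
python3 -m inch '[[0,0,-0.0025,0,1],[0,0,-0.0025,0,1],[0,0,0,0,1],[0,0,0,0,1],[0,0,0,0,1],[0,0,0,0,1]]'
python3 - <<'E'
from h import *
y=np.array([-.2373,.9714,0])
o=monitor.get_obs(); print(o["tcp_pos"]@y+128.98,o["wrist_force"])
cv2.imwrite("pics/w6.png",grab_frame("wrist")[:,:,::-1])
o=monitor.get_obs(); print(o["tcp_pos"]@y+128.98,o["wrist_force"])
for t,z in (("shutter_edge",117),("padlock",110)):
  for n in ("wrist",): 
    for d in place_of(n,t)[:1]: p=atz(n,d["xy"],z,o);print(t,n,d["xy"],d["conf"],p,p@y)
a=cv2.imread("pics/w6.png");cv2.imwrite("pics/w6c.png",cv2.resize(a[130:270,380:530],None,fx=4,fy=4,interpolation=cv2.INTER_CUBIC))
E
```

```text
time_s: 13.92
tcp_pos: [560.3, 55.8, 125.5]
tcp_rot: [[-0.972, -0.0, 0.236], [-0.236, -0.002, -0.972], [0.001, -1.0, 0.002]]
wrist_force: [0.6, -7.9, 0.1]
gripper_width: 13.6
50.17887300318934 [ 0.63333485 -7.87269173  0.05665405]
50.132329434342864 [ 0.74453502 -6.94090827  0.22588586]
shutter_edge wrist [410.7, 255.3] 0.65 [575.28650387   1.9580454  117.        ] -134.61344206815906
```

View pics/w6c.png

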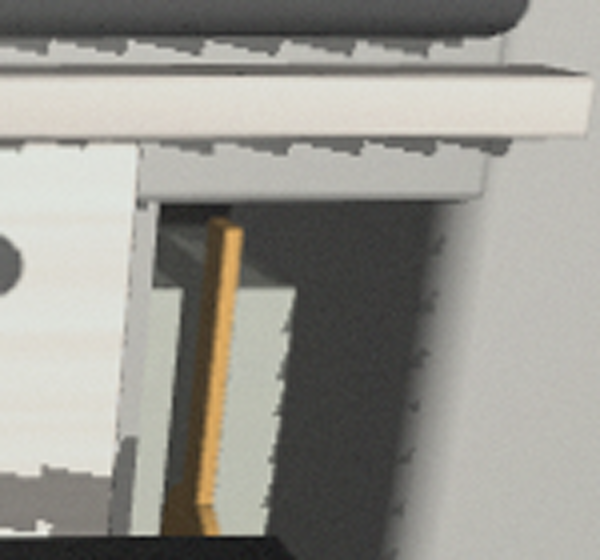

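The rib's near strip shows just beside the plate edge (crop column 140 to 155). The vice is bared, and the spring force is about 7.5 N, which is what half travel should give. One last check of the knob and padlock, then I'll hand in.

```bash
python3 - <<'E'
from h import *
a=grab_frame("scene")[:,:,::-1]; cv2.imwrite("pics/s7.png",cv2.resize(a[130:240,270:400],None,fx=5,fy=5,interpolation=cv2.INTER_CUBIC))
b=np.array([.9714,.2373,0])
# bar top ends at z154 predicted for turn 1.2 and 0
for t in (0,1.2):
    ang=np.radians(-123)-t; d=21*np.array([np.cos(ang),np.sin(ang),0]); c=np.array([576,-126,154.])
    print(t,(proj("scene",np.array([c-d,c+d]))-[270,130])*5)
E
```

```text
0 [[294.77139554 292.85577485]
 [233.75103411 307.19819227]]
1.2 [[286.85123159 315.28356504]
 [242.23318609 284.94001338]]
```

View pics/s7.png

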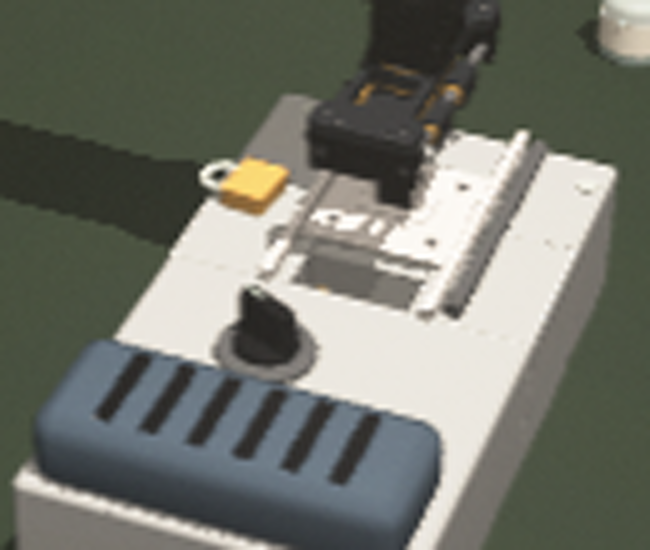

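The bar's top runs from about (245,288) to (298,322) in the crop, which matches the 1.2 rad prediction. The padlock has not moved.

```bash
python3 -c "
from bench import r
print(r.finish_job())"
```

```text
the job is handed in; nothing more can be done
None
```

I turned the knob clockwise to its stop, then pulled the shutter half-way open, and handed the job in with the shutter still gripped against its spring. No verdict was reported. The clock was at about 14 s of the 54 s allowed.

- **Knob:** the wrist picture taken after letting go showed it turned about 1.21 rad, past the 1.1 click. The last scene picture matched the bar's predicted position at 1.2 rad.
- **Shutter:** the measured travel was 50.1 mm, and the wrist force of about 7 to 8 N matches the spring at half travel. The last wrist view shows the vice bared, the near strip of the rib just beside the plate edge, and the cutter still covered.
- **Padlock:** it looks unmoved in the last scene picture.
- **Jar and screwdriver:** I went nowhere near them and did not check them again at the end.

**Disagreements:**
- The network's rib positions spread by up to about 25 mm between cameras, so I did not use them.
- Its knob position in the fixed cameras was up to about 25 mm off the wrist camera's, so I used the wrist camera for the knob.
- Just before the last 5 mm step, shutter travel read 44.3 mm against the rail and 45.3 mm from the tool position, so the half-way position is good to about 1 mm.

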